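# Stand the purple-ringed eyepiece on the inspection stand

### The arm

A 6-joint arm with a two-finger parallel gripper is mounted at the origin on the work surface. World frame = base frame: x ahead of the robot, y to its left, z up, the work surface at z = 0. Lengths are in m, angles in rad, forces in N, time in s.
With the tool pointing down it reaches from about 0.425 to 0.95 m from the base axis. Payload 3.5 kg.
Tool frame: the origin (TCP) lies at the very end of the fingers, on their centre line; the grasp point (between the pads) lies 19 mm behind it (grip_depth is the distance from the TCP to the grasp point, in m); x points along the fingers, z is the direction in which the jaws open and shut, and the axes are right-handed (so a half turn about x gives the same grasp; the last joint's range is limited). The gripper opens to 85 mm and grips with 20 to 120 N. Pads are 22 mm wide; open, the fingers measure 114 mm over their backs; the gripper's body (76 mm by 85 mm) begins 54 mm behind the grasp point. The pads swing forward as they close: fully open they stand 13 mm farther back than shut.
Start: joints at [1.108, 0.286, 1.577, -0, 1.279, -0.15], TCP at [0.208, 0.642, 0.231] pointing down, gripper open.
Joint ranges: [-2.77, 2.77], [-0.9, 2.22], [0.21, 2.48], [-1.53, 4.67], [0.24, 2.81], [-2.84, 2.84]. Speed limits (rad/s): [2.79, 2.79, 3.14, 3.14, 3.14, 3.14].

### API

Orientations are given as a unit quaternion [x, y, z, w].
In Python, from plant import get_state, read_camera, calibration, sign_off, recognise, grip_depth gives the robot as it stands. The module is installed in compiled form; this text tells all that it offers.
- The arm moves only by the tool servo_tool, never from a script. Its argument "deltas" is a list that holds one entry, the list of rows, each a list of 4 numbers: the shift along the world's x, y, z scaled (see below), then the turn about the world's z scaled (see below). In form: [[[tx, ty, tz, spin], ...]]. A call has exactly 5 rows; each row is the pose to reach, as a shift and turn from the pose commanded when the call began; what a row does not reach only later rows make up. The controller multiplies each number of a shift by 10 cm and each number of a turn by 90 degrees. A row lasts 1/10 s, in which the tool goes at most 50 mm and 8.59 degrees, less where a joint would pass 70% of its speed; a pose out of reach is approached as far as the arm can. A call with a number of a shift or a turn outside -1 to 1 is refused whole. A call with a gripper value outside its range is refused whole. "claw" is the gripper's target within -1 to 1 (fully open at 1, half-way at 0, shut at -1), set as the call begins (left out, the last holds). The fingers move at their own pace and stop on an object; "force" is the grip in N (left out, the last holds). Time passes only in rows, so rows that repeat a pose let the fingers close, or fill a call up. It gives the time, the measured TCP pose, the force and the opening at its end, in the units of the state.
- get_state(): the state, without advancing time (a new reading comes with each control period).
- read_camera(name): name is "side" or "top"; returns the picture (480x640x3 uint8, blue, green, red); there is no depth.
- calibration(name): a dict with "intrinsics" (3x3 intrinsics, pixels), "dist" ([k1, k2, p1, p2, k3] as OpenCV has them; the pictures are not rectified), "R" (3x3) and "t" (3): a world point X has camera coordinates R X + t. Camera axes: x right, y down, z forward; pixel columns grow to the right and rows downward; lengths in m; the calibration is good to about 2 mm. A picture is of the moment at which its call begins. calibration takes no time and is no camera call.
- sign_off(): hands the job in, once; it reports no verdict.
Trained networks look in the newest picture that a camera, given by its name, has taken for a name from the list of things; names that differ only in an ending like _2 or _b are one class to them, and where a whole thing is asked for, a point or a joint stands for the part that bears it (a point fixed in the world has none). Each returns a list of dicts, best first, with "p" (0 to 1); they miss things now and then, are a little off and sometimes report something else, mostly with a low value. They report only what shows in the picture. A call takes as long as a camera call. They do not tell look-alikes from the thing itself.
- recognise(camera, query): "at" ([x, y, z] in m, in world coordinates, good to about 4 mm: the middle of the surface that is visible of it).
The state is a dict: "time": time; "qpos": joint angles; "dq": joint speeds; "joint_efforts": joint torques, N m; "eef_pos": TCP position; "tcp_rot": TCP orientation; "contact_force": force on the tool from outside, world axes, zero at the start; "wrist_torque": the same for the moment, N m; "opening": opening from 0.0 (shut) to 1.0 (fully open).
Only numpy, scipy, OpenCV 4.12 (cv2) and the standard library are available. Lean on these libraries where they do the work, as an engineer would, in place of code of your own. Each camera call takes 0.05 s, during which the arm holds its last target. There are 200 camera calls.

### The job

Take the microscope eyepiece with the purple ring out of its holder and stand it upright, narrow barrel down, in the middle of the small white inspection stand. It is top-heavy: let it down gently until it rests on the stand, let go without dropping or toppling it, and watch for a second that it stays standing still by itself. Leave the other eyepiece, with the orange ring, and the brown jar where they are.

Things in the scene. Friction and masses are not known exactly. Their poses are not given: they have to be found in the camera images.
- purple_mid (a point): Centre (half-way up) of the loose 130 g eyepiece to move, 85 mm tall, round about z (up). Silver barrel below, 30 mm across and 25 mm long, its flat foot 42.5 mm under this point; on it a straight black head, 42 mm across, from 17.5 mm below to 42.5 mm above this point, with a purple ring and purple top rim. Starts upright, foot 15 mm down a socket; the head can be gripped from any side.
- orange_mid (a point): Centre (half-way up) of the other eyepiece, same shape and size but with orange ring and rim; must stay. The two stand in the 35 mm sockets, 110 mm apart, of a fixed grey holder block, 76 x 190 mm and 22 mm high, socket floors 7 mm above the bench. Which socket holds which changes.
- stand_top (a point): Centre of the flat top of the inspection stand: a fixed white square block, 80 x 80 mm and 30 mm high, with a thin light-blue disc 47 mm in diameter marking the middle; z points up, x and y along its sides.
- jar_mid (a point): Centre (half-way up) of a loose closed brown glass jar with a white lid, 56 mm in diameter and 75 mm tall, a bystander; z points up.
Not all that is in view belongs to the job. What is shaped like the part that bears stand_top but red is not meant.

How it is judged:
By the outcome, as a careful person would: the job done as asked, in the order asked, and still so for the second after the job is handed in, with the robot touching nothing.
It also fails if it takes over 51 s, if anything falls off the work surface, if the arm or the gripper's body presses on something with over 40 N, if the wrist force passes 120 N, or if a joint passes its speed limit or range.

## Working session

There is one attempt and no reset: what is moved stays moved. The work goes in short steps, Python scripts to look and compute and a tool call to move; the robot and the scene stay as the last step left them, time stands still between calls to the robot, and variables do not carry over. Pictures are saved under pics/ and viewed, about 8 in all and at most 12, crops included, and the job is handed in when it is done.

Besides the shell and the picture viewer there is one more tool, called after "Request:" in YAML: its name, and indented under it one key for each argument. servo_tool: Moves the arm, as the interface text tells. Its arguments: {"type":"object","properties":{"deltas":{"type":"array"},"claw":{"type":"number"},"force":{"type":"number"}},"required":["deltas"]}

```bash
mkdir -p pics
python3 - <<'E'
from plant import *
import cv2
s=get_state(); print(s['time'],s['eef_pos'],s['tcp_rot'],s['opening'],s['contact_force'],grip_depth)
for c in ("top","side"):
    im=read_camera(c); cv2.imwrite(f"pics/{c}0.png",im)
    k=calibration(c); R=k['R'];K=k['intrinsics']
    import numpy as np
    for q in ("purple_mid","orange_mid","stand_top","jar_mid"):
        for d in recognise(c,q)[:3]:
            p=np.array(d['at'])
            px=cv2.projectPoints(p.reshape(1,3),cv2.Rodrigues(np.array(R))[0],np.array(k['t']),np.array(K),np.array(k['dist']))[0].ravel()
            print(c,q,round(d['p'],2),p.round(4),px.round())
E
```

```text
0.0 [0.20740466 0.64166825 0.22996242] [-0.41640305  0.572499    0.41564377  0.57104611] 1.0027216802396641 [ 0.87670234  0.19688324 -0.05148686] 0.0187
top purple_mid 0.9 [ 0.5634 -0.212   0.0902] [460. 223.]
top orange_mid 0.7 [ 0.5854 -0.1051  0.0946] [391. 208.]
top stand_top 0.84 [0.7021 0.2011 0.0326] [206. 142.]
top stand_top 0.78 [0.3912 0.1393 0.0318] [237. 327.]
top stand_top 0.71 [0.4918 0.294  0.0326] [147. 265.]
top jar_mid 0.85 [0.6878 0.032  0.0745] [303. 145.]
side purple_mid 0.63 [ 0.5603 -0.233   0.0773] [345. 318.]
side orange_mid 0.75 [ 0.5834 -0.1335  0.0736] [346. 280.]
side stand_top 0.98 [0.3908 0.1262 0.029 ] [228. 230.]
side stand_top 0.94 [0.4888 0.2844 0.0312] [267. 188.]
side stand_top 0.77 [0.6983 0.1957 0.0299] [364. 200.]
side jar_mid 0.91 [0.6835 0.0199 0.0501] [378. 237.]
```

View pics/top0.png

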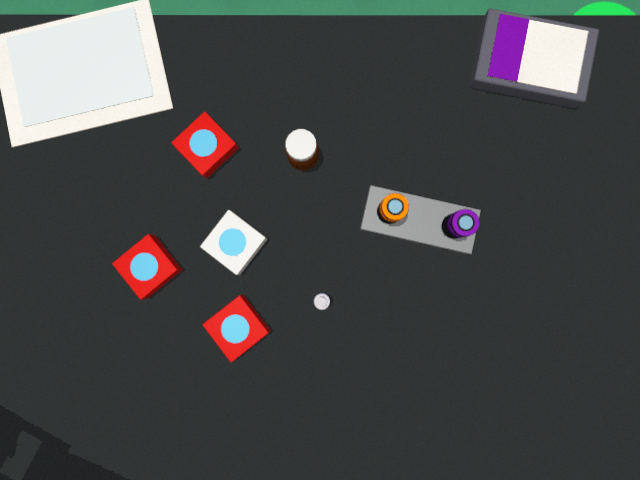

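View pics/side0.png

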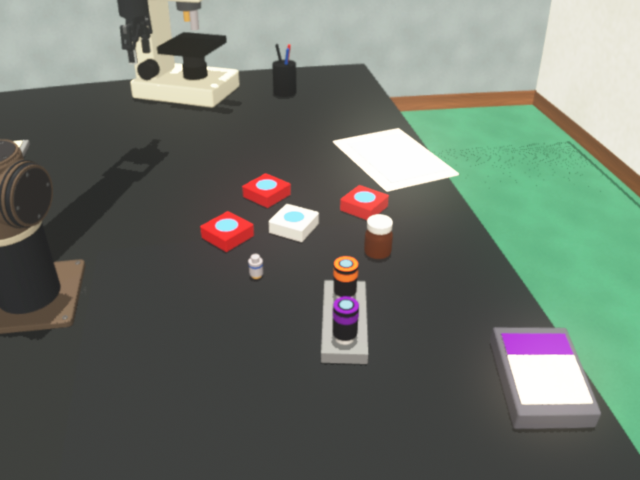

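The top picture shows the purple eyepiece at (463,222) and the orange one at (395,208). Candidates for the stand are the white block at (233,242) and red blocks at (203,143), (145,266) and (235,328). Only the white one at (233,242), side (294,216), fits. I'll measure it and confirm it in a crop.

```bash
cat > h.py <<'E'
import cv2, numpy as np
from plant import *
def ray(c,px,z):
    k={a:np.array(b,float) for a,b in calibration(c).items()}
    u=cv2.undistortPoints(np.array(px,float).reshape(-1,1,2),k['intrinsics'],k['dist']).reshape(-1,2)
    d=np.c_[u,np.ones(len(u))]@k['R']; o=-k['R'].T@k['t']
    return (o+d*((z-o[2])/d[:,2])[:,None])[:,:2]
def blobs(im,lo,hi,box):
    x0,y0,x1,y1=box
    m=cv2.inRange(cv2.cvtColor(im,cv2.COLOR_BGR2HSV),lo,hi); w=np.zeros_like(m); w[y0:y1,x0:x1]=m[y0:y1,x0:x1]
    cs=cv2.findContours(w,cv2.RETR_EXTERNAL,cv2.CHAIN_APPROX_NONE)[0]
    return sorted(cs,key=cv2.contourArea,reverse=True)
def cen(c): return cv2.fitEllipse(c)
E
python3 - <<'E'
from h import *
t=cv2.imread('pics/top0.png');s=cv2.imread('pics/side0.png')
B=((85,60,120),(115,255,255)); P=((130,80,60),(160,255,255));O=((5,120,100),(22,255,255)); W=((0,0,150),(179,40,255))
for n,c,im,col,box,z in [("disc","top",t,B,(200,205,270,280),.03),("disc","side",s,B,(265,200,325,245),.03),
 ("plens","top",t,B,(445,200,485,245),.092),("plens","side",s,B,(325,290,365,320),.092),("purple","top",t,P,(440,200,490,245),.092),
 ("orange","top",t,O,(370,185,420,230),.092),("olens","top",t,B,(375,190,415,230),.092),("olens","side",s,B,(325,250,365,275),.092)]:
    e=blobs(im,*col,box)
    if e: e=cen(e[0]); print(n,c,np.round(e[0],1),np.round(e[1],1),ray(c,e[0],z).round(4))
c=blobs(t,*W,(195,205,270,280))[0]; r=cv2.boxPoints(cv2.minAreaRect(c)); q=ray("top",r,.03); print("stand corners",q.round(4),q.mean(0))
jar=blobs(t,*W,(280,120,325,165))[0]; print("jar",ray("top",cen(jar)[0],.075))
h=ray("top",[[371,186],[480,210],[472,253],[361,228]],.022);print("holder",h.round(4))
cv2.imwrite('pics/crop.png',np.hstack([cv2.resize(t[180:300,180:300],(400,400)),cv2.resize(t[170:270,375:495],(400,400))]))
E
```

```text
disc top [232.  241.8] [26.3 26.4] [[0.5331 0.152 ]]
disc side [293.6 216.3] [ 9.1 19. ] [[0.5328 0.1541]]
plens top [465.5 222.1] [13.2 13.4] [[ 0.5653 -0.2194]]
plens side [345.8 304. ] [ 8.2 12.5] [[ 0.5652 -0.2166]]
purple top [463.3 222.8] [26.9 31.8] [[ 0.5641 -0.216 ]]
orange top [393.9 207.1] [26.7 29.1] [[ 0.587  -0.1102]]
olens top [394.8 206.2] [13.2 13.4] [[ 0.5885 -0.1116]]
stand corners [[0.5245 0.2075]
 [0.5893 0.1601]
 [0.5415 0.0956]
 [0.4773 0.1431]] [0.53314071 0.1515742 ]
jar [[0.68948027 0.0366394 ]]
holder [[ 0.6322 -0.0818]
 [ 0.5933 -0.2658]
 [ 0.5205 -0.2519]
 [ 0.5601 -0.0655]]
```

View pics/crop.png

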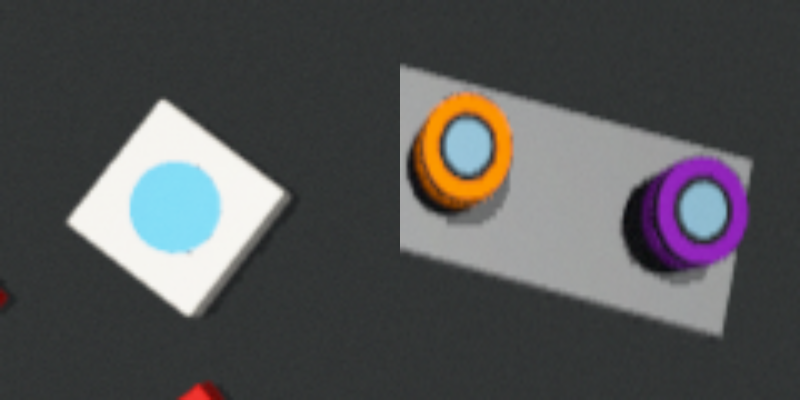

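The crop confirms the white stand with its blue disc at (0.533, 0.153), 80 mm sides. Purple is the right-hand eyepiece, at (0.565, -0.218), 110 mm from orange as specified. I'm moving there high up, and turning the jaws so they close across the holder.

Request:
servo_tool:
  deltas:
    - [[0.2,-0.2,0,-0.05],[0.4,-0.4,0,-0.1],[0.6,-0.6,0,-0.14],[0.8,-0.8,0,-0.19],[1,-1,0,-0.235]]
  claw: 1

```text
time: 1.0
eef_pos: [0.3084, 0.5414, 0.2315]
tcp_rot: [-0.303, 0.639, 0.303, 0.639]
contact_force: [-0.2, 0.4, 0.3]
opening: 1.005
```

Request:
servo_tool:
  deltas:
    - [[0.2,-0.2,0,-0.05],[0.4,-0.4,0,-0.1],[0.6,-0.6,0,-0.14],[0.8,-0.8,0,-0.19],[1,-1,0,-0.235]]

```text
time: 1.5
eef_pos: [0.4084, 0.4414, 0.2315]
tcp_rot: [-0.181, 0.684, 0.181, 0.684]
contact_force: [0.7, 0.4, -0.4]
opening: 1.002
```

Request:
servo_tool:
  deltas:
    - [[0.2,-0.2,0,-0.05],[0.4,-0.4,0,-0.1],[0.6,-0.6,0,-0.14],[0.8,-0.8,0,-0.19],[1,-1,0,-0.235]]

```text
time: 2.0
eef_pos: [0.5085, 0.3414, 0.2315]
tcp_rot: [-0.052, 0.705, 0.052, 0.705]
contact_force: [0.6, 0.9, 0.3]
opening: 0.997
```

Request:
servo_tool:
  deltas:
    - [[0.1,-0.2,0,-0.05],[0.2,-0.4,0,-0.1],[0.35,-0.6,0,-0.14],[0.45,-0.8,0,-0.19],[0.57,-1,0,-0.235]]

```text
time: 2.5
eef_pos: [0.565, 0.2414, 0.2315]
tcp_rot: [0.078, 0.703, -0.078, 0.703]
contact_force: [0.2, 0.5, -0.4]
opening: 1.0
```

Request:
servo_tool:
  deltas:
    - [[0,-0.2,0,0],[0,-0.4,0,0],[0,-0.6,0,0],[0,-0.8,0,0],[0,-1,0,0]]

```text
time: 3.0
eef_pos: [0.5647, 0.1414, 0.2315]
tcp_rot: [0.077, 0.703, -0.077, 0.703]
contact_force: [0.1, -0.2, -0.3]
opening: 0.999
```

Request:
servo_tool:
  deltas:
    - [[0,-0.2,0,0],[0,-0.4,0,0],[0,-0.6,0,0],[0,-0.8,0,0],[0,-1,0,0]]

```text
time: 3.5
eef_pos: [0.5646, 0.0414, 0.2315]
tcp_rot: [0.077, 0.703, -0.077, 0.703]
contact_force: [0.0, 0.2, -0.1]
opening: 1.002
```

Request:
servo_tool:
  deltas:
    - [[0,-0.2,0,0],[0,-0.4,0,0],[0,-0.6,0,0],[0,-0.8,0,0],[0,-1,0,0]]

```text
time: 4.0
eef_pos: [0.5646, -0.0586, 0.2315]
tcp_rot: [0.077, 0.703, -0.077, 0.703]
contact_force: [-0.0, -0.3, 0.0]
opening: 0.997
```

Request:
servo_tool:
  deltas:
    - [[0,-0.2,0,0],[0,-0.4,0,0],[0,-0.6,0,0],[0,-0.8,0,0],[0,-1,0,0]]

```text
time: 4.5
eef_pos: [0.5647, -0.1586, 0.2315]
tcp_rot: [0.077, 0.703, -0.077, 0.703]
contact_force: [0.5, 0.3, 0.1]
opening: 0.999
```

Request:
servo_tool:
  deltas:
    - [[0,-0.2,0,0],[0,-0.4,0,0],[0,-0.6,0,0],[0,-0.6,0,0],[0,-0.6,0,0]]

```text
time: 5.0
eef_pos: [0.5646, -0.218, 0.2312]
tcp_rot: [0.078, 0.703, -0.077, 0.703]
contact_force: [0.1, 0.2, 0.3]
opening: 0.997
```

Request:
servo_tool:
  deltas:
    - [[0,0,-0.2,0],[0,0,-0.4,0],[0,0,-0.6,0],[0,0,-0.8,0],[0,0,-1,0]]

```text
time: 5.5
eef_pos: [0.5648, -0.2166, 0.1307]
tcp_rot: [0.077, 0.703, -0.077, 0.703]
contact_force: [0.4, 0.1, -0.3]
opening: 1.002
```

Request:
servo_tool:
  deltas:
    - [[0,0,-0.1,0],[0,0,-0.2,0],[0,0,-0.25,0],[0,0,-0.3,0],[0,0,-0.3,0]]

```text
time: 6.0
eef_pos: [0.5647, -0.2177, 0.1012]
tcp_rot: [0.077, 0.703, -0.077, 0.703]
contact_force: [0.3, 0.1, -0.3]
opening: 1.0
```

Run:
```python
from h import *
print(get_state()['contact_force'])
t=read_camera('top');s=read_camera('side')
cv2.imwrite('pics/pre.png',np.hstack([cv2.resize(t[150:270,380:540],(400,300)),cv2.resize(s[220:370,270:430],(400,375))[:300]]))
```

```text
[ 0.33616537  0.09159952 -0.27444476]
```

View pics/pre.png

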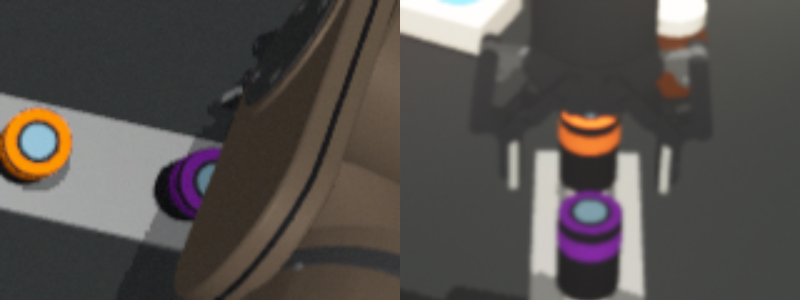

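The side crop shows the finger pads at columns 513 and 664, straddling the purple head at 590, so it is centred. I'll go down and close gently.

Request:
servo_tool:
  deltas:
    - [[0,0,-0.12,0],[0,0,-0.25,0],[0,0,-0.38,0],[0,0,-0.5,0],[0,0,-0.59,0]]

```text
time: 6.6
eef_pos: [0.5639, -0.2173, 0.0402]
tcp_rot: [0.078, 0.704, -0.077, 0.702]
contact_force: [0.8, 0.6, -1.3]
opening: 1.001
```

Request:
servo_tool:
  deltas:
    - [[0,0,0,0],[0,0,0,0],[0,0,0,0],[0,0,0,0],[0,0,0,0]]
  claw: -1
  force: 30

```text
time: 7.1
eef_pos: [0.5654, -0.2182, 0.0433]
tcp_rot: [0.077, 0.702, -0.077, 0.704]
contact_force: [0.7, -0.9, 0.7]
opening: 0.483
```

Request:
servo_tool:
  deltas:
    - [[0,0,0,0],[0,0,0,0],[0,0,0,0],[0,0,0,0],[0,0,0,0]]

```text
time: 7.6
eef_pos: [0.5655, -0.2182, 0.0432]
tcp_rot: [0.077, 0.702, -0.077, 0.704]
contact_force: [2.2, 0.5, 4.5]
opening: 0.483
```

Request:
servo_tool:
  deltas:
    - [[0,0,0.06,0],[0,0,0.12,0],[0,0,0.2,0],[0,0,0.28,0],[0,0,0.36,0]]

```text
time: 8.1
eef_pos: [0.5642, -0.2175, 0.0788]
tcp_rot: [0.077, 0.703, -0.077, 0.702]
contact_force: [-0.8, -0.4, -1.7]
opening: 0.486
```

Request:
servo_tool:
  deltas:
    - [[0,0,0.1,0],[0,0,0.2,0],[0,0,0.3,0],[0,0,0.4,0],[0,0,0.44,0]]

```text
time: 8.6
eef_pos: [0.5654, -0.2181, 0.1242]
tcp_rot: [0.077, 0.702, -0.077, 0.704]
contact_force: [-0.9, 0.3, -1.2]
opening: 0.482
```

Run:
```python
from h import *
s=get_state();print(s['contact_force'],s['eef_pos'],s['opening'])
t=read_camera('top');s=read_camera('side')
cv2.imwrite('pics/lift.png',np.hstack([cv2.resize(t[120:270,360:560],(400,300)),cv2.resize(s[180:370,270:430],(400,475))]) if 0 else cv2.resize(s[170:370,250:450],(600,600)))
```

```text
[-0.90223651  0.29056959 -1.24703809] [ 0.56539028 -0.21814053  0.12418116] 0.48199557005999744
```

View pics/lift.png

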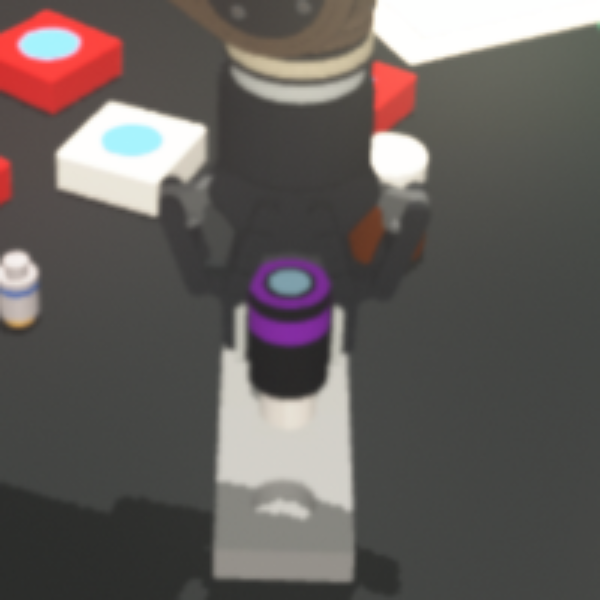

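The side picture shows the purple eyepiece upright between the pads at (290,320) and its socket empty at (283,500). I'll raise it over the orange one and carry it to the stand.

Request:
servo_tool:
  deltas:
    - [[0,0,0.1,0],[0,0,0.22,0],[0,0,0.36,0],[0,0,0.5,0],[0,0,0.6,0]]

```text
time: 9.2
eef_pos: [0.5654, -0.2181, 0.1848]
tcp_rot: [0.077, 0.702, -0.077, 0.704]
contact_force: [-0.5, 0.4, -1.5]
opening: 0.487
```

Request:
servo_tool:
  deltas:
    - [[0,0.1,0,0],[0,0.25,0,0],[0,0.45,0,0],[0,0.65,0,0],[0,0.85,0,0]]

```text
time: 9.7
eef_pos: [0.5637, -0.1304, 0.181]
tcp_rot: [0.077, 0.704, -0.077, 0.702]
contact_force: [-0.3, 0.2, -1.5]
opening: 0.486
```

Request:
servo_tool:
  deltas:
    - [[-0.03,0.2,0,0],[-0.06,0.4,0,0],[-0.09,0.6,0,0],[-0.12,0.8,0,0],[-0.16,1,0,0]]

```text
time: 10.2
eef_pos: [0.5474, -0.0305, 0.1811]
tcp_rot: [0.077, 0.704, -0.077, 0.702]
contact_force: [-0.1, 0.8, -1.9]
opening: 0.484
```

Request:
servo_tool:
  deltas:
    - [[-0.03,0.2,0,0],[-0.06,0.4,0,0],[-0.09,0.6,0,0],[-0.12,0.8,0,0],[-0.16,1,0,0]]

```text
time: 10.7
eef_pos: [0.5312, 0.0693, 0.1811]
tcp_rot: [0.077, 0.704, -0.077, 0.702]
contact_force: [0.0, 0.2, -2.2]
opening: 0.485
```

Request:
servo_tool:
  deltas:
    - [[0,0.2,0,0],[0,0.4,0,0],[0,0.6,0,0],[0,0.75,0,0],[0,0.86,0,0]]

```text
time: 11.2
eef_pos: [0.5317, 0.1549, 0.1815]
tcp_rot: [0.077, 0.703, -0.077, 0.702]
contact_force: [0.1, 0.4, -1.1]
opening: 0.488
```

Request:
servo_tool:
  deltas:
    - [[0,0,-0.15,0],[0,0,-0.35,0],[0,0,-0.55,0],[0,0,-0.7,0],[0,0,-0.8,0]]

```text
time: 11.7
eef_pos: [0.5316, 0.1526, 0.0999]
tcp_rot: [0.077, 0.704, -0.078, 0.702]
contact_force: [0.2, 1.5, -1.3]
opening: 0.485
```

Request:
servo_tool:
  deltas:
    - [[0,0,-0.05,0],[0,0,-0.1,0],[0,0,-0.15,0],[0,0,-0.2,0],[0,0,-0.2,0]]

```text
time: 12.2
eef_pos: [0.5324, 0.1532, 0.0818]
tcp_rot: [0.077, 0.703, -0.077, 0.703]
contact_force: [-0.0, -0.4, -1.8]
opening: 0.486
```

Run:
```python
from h import *
s=get_state();print(s['contact_force'],s['eef_pos'],s['opening'])
t=read_camera('top');s=read_camera('side')
cv2.imwrite('pics/over.png',np.hstack([cv2.resize(t[170:310,160:300],(400,400)),cv2.resize(s[140:260,234:354],(400,400))]))
```

```text
[-0.04369716 -0.41854938 -1.78820377] [0.53236692 0.15321985 0.08183477] 0.48605647624183
```

View pics/over.png

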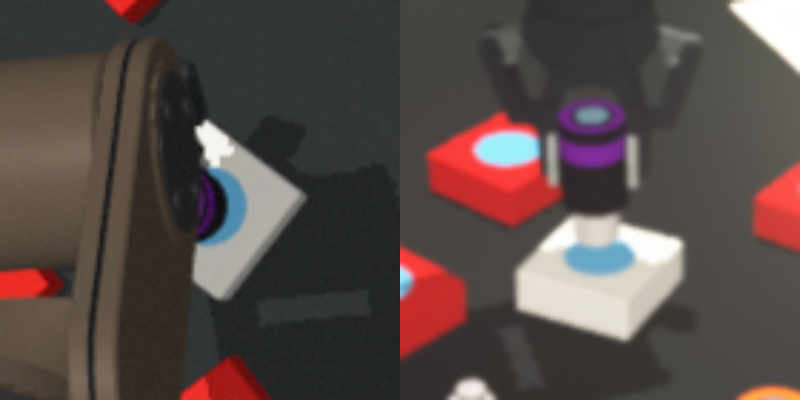

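The side crop shows the eyepiece upright at (597,150), just above the blue disc at (600,258). A quick numeric check of its lateral position follows, then a slow descent.

Run:
```python
from h import *
s=read_camera('side')
e=cen(blobs(s,(85,30,60),(115,255,255),(280,165,305,180))[0]); print(e, ray('side',e[0],.132))
```

```text
((291.25384521484375, 174.03953552246094), (4.270386219024658, 10.016026496887207), 88.33086395263672) [[0.53021837 0.15644102]]
```

Request:
servo_tool:
  deltas:
    - [[0,0,-0.03,0],[0,0,-0.06,0],[0,0,-0.08,0],[0,0,-0.1,0],[0,0,-0.1,0]]

```text
time: 12.85
eef_pos: [0.5324, 0.1532, 0.0719]
tcp_rot: [0.077, 0.703, -0.077, 0.703]
contact_force: [0.3, -0.3, -1.4]
opening: 0.482
```

Request:
servo_tool:
  deltas:
    - [[0,0,-0.01,0],[0,0,-0.02,0],[0,0,-0.03,0],[0,0,-0.04,0],[0,0,-0.04,0]]

```text
time: 13.35
eef_pos: [0.5326, 0.1532, 0.0681]
tcp_rot: [0.077, 0.703, -0.077, 0.703]
contact_force: [-0.2, 0.4, -1.5]
opening: 0.484
```

Request:
servo_tool:
  deltas:
    - [[0,0,-0.005,0],[0,0,-0.01,0],[0,0,-0.01,0],[0,0,-0.01,0],[0,0,-0.01,0]]

```text
time: 13.85
eef_pos: [0.5327, 0.1532, 0.0673]
tcp_rot: [0.077, 0.703, -0.077, 0.703]
contact_force: [-0.3, 0.5, -1.3]
opening: 0.484
```

Request:
servo_tool:
  deltas:
    - [[0,0,-0.005,0],[0,0,-0.01,0],[0,0,-0.01,0],[0,0,-0.01,0],[0,0,-0.01,0]]

```text
time: 14.35
eef_pos: [0.5326, 0.1532, 0.0663]
tcp_rot: [0.077, 0.703, -0.077, 0.703]
contact_force: [-0.1, -0.8, -1.9]
opening: 0.481
```

Request:
servo_tool:
  deltas:
    - [[0,0,-0.005,0],[0,0,-0.01,0],[0,0,-0.01,0],[0,0,-0.01,0],[0,0,-0.01,0]]

```text
time: 14.85
eef_pos: [0.5328, 0.1533, 0.0662]
tcp_rot: [0.077, 0.703, -0.077, 0.703]
contact_force: [-2.7, 0.4, 5.8]
opening: 0.487
```

Contact: the upward force rose by about 7 N. I'll ease off half a millimetre at the lowest grip, then open a little.

Request:
servo_tool:
  deltas:
    - [[0,0,0.002,0],[0,0,0.004,0],[0,0,0.005,0],[0,0,0.005,0],[0,0,0.005,0]]
  force: 20

```text
time: 15.35
eef_pos: [0.5328, 0.1533, 0.0661]
tcp_rot: [0.077, 0.703, -0.077, 0.703]
contact_force: [-2.3, -0.4, 5.4]
opening: 0.483
```

Request:
servo_tool:
  deltas:
    - [[0,0,0.002,0],[0,0,0.004,0],[0,0,0.004,0],[0,0,0.004,0],[0,0,0.004,0]]

```text
time: 15.85
eef_pos: [0.5327, 0.1532, 0.0662]
tcp_rot: [0.077, 0.703, -0.077, 0.703]
contact_force: [-1.1, 0.2, 3.7]
opening: 0.483
```

Still resting, with light pressure. Opening in small steps.

Request:
servo_tool:
  deltas:
    - [[0,0,0,0],[0,0,0,0],[0,0,0,0],[0,0,0,0],[0,0,0,0]]
  claw: 0.06

```text
time: 16.35
eef_pos: [0.5327, 0.1532, 0.0661]
tcp_rot: [0.077, 0.703, -0.077, 0.703]
contact_force: [-0.4, -0.8, 0.4]
opening: 0.528
```

Run:
```python
from h import *
s=get_state();print(s['contact_force'],s['eef_pos'],s['opening'])
s=read_camera('side')
cv2.imwrite('pics/rel.png',cv2.resize(s[150:250,244:344],(600,600),interpolation=cv2.INTER_CUBIC))
```

```text
[-0.35090663 -0.75609487  0.4377564 ] [0.53266541 0.15321204 0.06608585] 0.5279405623720616
```

View pics/rel.png

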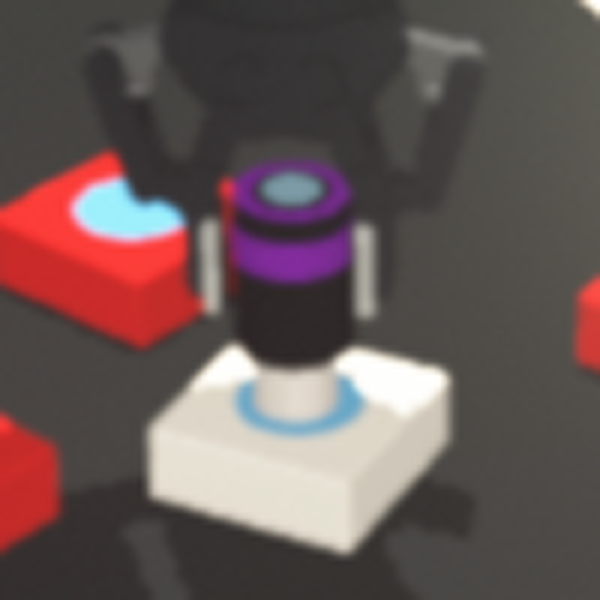

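Eyepiece at (295,290) stands upright on the disc (300,400), pads clear on both sides. I'll open fully, rise and withdraw.

Request:
servo_tool:
  deltas:
    - [[0,0,0,0],[0,0,0,0],[0,0,0,0],[0,0,0,0],[0,0,0,0]]
  claw: 1

```text
time: 16.9
eef_pos: [0.5327, 0.1533, 0.0663]
tcp_rot: [0.077, 0.703, -0.077, 0.703]
contact_force: [1.1, -1.0, 0.3]
opening: 1.004
```

Request:
servo_tool:
  deltas:
    - [[0,0,0.05,0],[0,0,0.15,0],[0,0,0.3,0],[0,0,0.45,0],[0,0,0.6,0]]

```text
time: 17.4
eef_pos: [0.5332, 0.1533, 0.1284]
tcp_rot: [0.077, 0.702, -0.077, 0.704]
contact_force: [0.0, -0.3, -0.4]
opening: 0.998
```

Request:
servo_tool:
  deltas:
    - [[0,0,0.2,0],[0,0,0.4,0],[0,0,0.6,0],[0,0,0.8,0],[0,0,1,0]]

```text
time: 17.9
eef_pos: [0.5327, 0.1533, 0.2286]
tcp_rot: [0.077, 0.702, -0.077, 0.703]
contact_force: [0.4, 1.0, 0.3]
opening: 1.0
```

Request:
servo_tool:
  deltas:
    - [[0,0.2,0,0],[0,0.4,0,0],[0,0.6,0,0],[0,0.8,0,0],[0,1,0,0]]

```text
time: 18.4
eef_pos: [0.5328, 0.2541, 0.2279]
tcp_rot: [0.077, 0.702, -0.077, 0.703]
contact_force: [0.2, 0.2, 0.4]
opening: 1.002
```

Request:
servo_tool:
  deltas:
    - [[0,0.2,0,0],[0,0.4,0,0],[0,0.6,0,0],[0,0.8,0,0],[0,0.8,0,0]]

```text
time: 18.9
eef_pos: [0.5325, 0.3351, 0.2276]
tcp_rot: [0.077, 0.703, -0.076, 0.703]
contact_force: [0.8, -0.5, -0.8]
opening: 0.998
```

Run:
```python
from h import *
def look():
    s=read_camera('side');t=read_camera('top'); B=((85,30,60),(115,255,255)); O=((85,60,120),(115,255,255))
    for c,im,b in (('side',s,(285,170,303,190)),('top',t,(225,225,255,255))):
        bl=blobs(im,*B,b)
        if bl and len(bl[0])>5: e=cen(bl[0]); print(c,np.round(e[0],2),np.round(e[1],1),ray(c,e[0],.115).round(4))
    return s,t
look()
for i in range(18): read_camera('side')
s,t=look(); print(get_state()['time'],get_state()['contact_force'])
for c,im,b in (('top',t,(375,190,415,230)),('side',s,(325,250,365,275))):
    bl=blobs(im,(85,30,60),(115,255,255),b)
    if bl: print('orange',c,cen(bl[0])[0])
jar=blobs(t,(0,0,150),(179,40,255),(280,120,325,165)); print("jar",ray("top",cen(jar[0])[0],.075) if jar else None)
cv2.imwrite('pics/end.png',np.vstack([np.hstack([cv2.resize(s[140:260,224:344],(400,300)),cv2.resize(t[200:290,180:300],(400,300))]),np.hstack([cv2.resize(t[100:250,280:480],(400,300)),cv2.resize(s,(400,300))])]))
```

```text
side [292.25 181.04] [ 4.3 10. ] [[0.5321 0.1571]]
top [228.93 241.11] [26.3 32. ] [[0.5297 0.1385]]
side [292.25 181.04] [ 4.3 10. ] [[0.5321 0.1571]]
top [228.94 241.13] [26.3 32. ] [[0.5297 0.1385]]
20.0 [ 0.54504723 -0.42369064  0.09449161]
orange top (394.73443603515625, 206.02059936523438)
orange side (345.5, 263.0882263183594)
jar [[0.68943055 0.03668802]]
```

View pics/end.png

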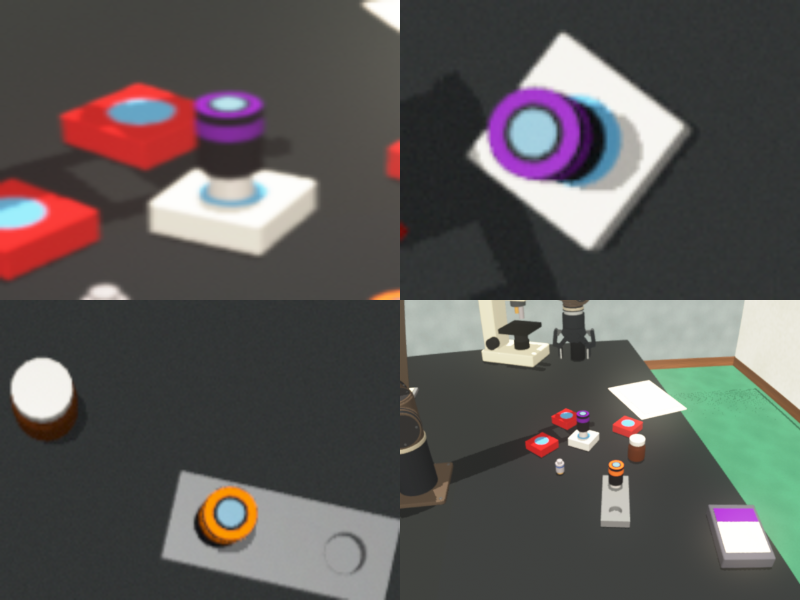

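The end picture shows the purple eyepiece upright on the white stand with blue showing all round its foot. Nothing moved over about 1 s. The orange eyepiece and the jar are unmoved. The blue blob in the top view merged with the disc, so I'll recheck the centre from the lens pixel and sign off.

Run:
```python
from h import *
print(ray('top',[[220,240]],.115))
sign_off(); print(get_state()['time'])
```

```text
[[0.5311554  0.15198071]]
the job is handed in; nothing more can be done
the job is handed in; nothing more can be done
```

The purple-ringed eyepiece now stands upright, narrow barrel down, in the middle of the white stand, and the job is handed in. I lowered it until the force showed contact, eased off, opened the jaws in two steps and drew the arm clear.

**Last checks**
- **Position:** the top camera puts the eyepiece's top centre at (0.531, 0.152) and the side camera at (0.532, 0.157). The stand centre measured (0.533, 0.152–0.154). Both agree to within about 2–5 mm, and the disc shows all round the foot.
- **Stability:** over about 1 s of watching it did not move by even 0.1 px.
- **Bystanders:** in the top view the orange eyepiece stayed within 0.2 px and the jar within 0.1 mm of where they began.
- **Limits:** the robot was touching nothing at hand-in. It took about 20 s of the 51 s allowed, and the highest force reading between moves was about 6 N.

**One check that failed:** the automatic top-view fit gave a wrong centre because the eyepiece's blue lens merged with the blue disc. I replaced it with the lens centre read by eye from the picture, which gave the top-camera value above.

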